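# Set and lock the roof-height stop on a model van

## Task

Lower the stop of the height gauge gently until its foot just rests on the roof of the red van, without squashing the van down on its sprung bed. Then swing the red clamp lever all the way over to lock the stop there, and let go. The van must stay where it stands, and leave everything else on the bench as it is.

Things in the scene. Friction and masses are not known exactly. Their poses are not given: they have to be found in the camera images.
- gauge: The height gauge, fixed to the bench: grey base plate 270 x 150 x 14 mm, origin at the centre of its underside, z up. A steel column 22 mm across and 246 mm tall (from the bench) stands 70 mm along +x from the origin; the bed and the van are 50 mm along -x, under the stop's foot.
- carriage: The stop: an aluminium sleeve (42 mm across, 44 mm tall) sliding on the column, with a level arm (16 x 16 mm) along its own -x. Origin on the column's axis at mid height of the arm; axes parallel to the gauge's. It slides stiffly and stays where left: about 5 N pushes it down, 11 N pushes it up; travel 100 mm, starting in the top 25 mm. 0.37 kg with all it carries.
- stop_end (a point): Point on the arm's rounded end (24 mm across), 120 mm along -x from the stop's origin, at the same height, where an upright steel rod 10 mm across passes through. The rod ends below in a flat brass foot 18 mm across. It is screwed out differently each time (and is tight): the foot's underside is 38 to 60 mm below this point. At first it is 40 to 87 mm above the roof.
- fin (a point): Centre of the orange grip fin that stands on the stop's arm, 80 mm along -x from the column's axis: 30 mm along x, 12 mm thick along y, standing 36 mm tall above the arm (18 mm above and below this point). Turns and slides with the stop.
- lever_post (a point): Middle of the round red upright post at the end of the clamp lever: 14 mm across, 38 mm tall (17 mm above and 21 mm below this point; free above the lever's bar for its upper 30 mm). It circles around lever_pivot, 85 mm away, and rides up and down with the stop.
- lever_pivot (a point): Point on the vertical hinge axis of the clamp lever, at the height of lever_post; on the stop's sleeve, 32 mm along +y from the column's axis.
- lever (a joint): Angle of the clamp lever, rad: 0 fully open, 1.4 fully over (locked) against its end stop. It grows counter-clockwise seen from above: open, the lever points back and left (40 degrees from the gauge's +x towards +y); locked, it points left and to the front, towards the arm end (120 degrees from +x). About 2 N sideways at the post turns it; it stays where it is left, and it starts between 0 and 0.25.
- bed (a joint): How far the black sprung bed (56 x 136 mm, low lips at its ends; its top 34 mm above the bench at rest) under the van is pressed down, m: 0 at rest, at most 0.010. It gives 1 mm for about every 4 N (after the first 1 to 2 N).
- van: The red model van with a white roof, 34 mm wide (x), 108 mm long (y), 46 mm tall to its flat roof (36 x 110 mm), 0.11 to 0.17 kg. Loose, standing on the bed. Origin at the centre of its underside, z up.
- coach: Green model coach with a dark roof, 34 x 150 x 44 mm, on the bench to the right of the gauge. Bystander. Origin at the centre of its underside.
- flat_wagon: Low flat wagon with a grey load, 34 x 110 x 36 mm, on the bench left of the gauge. Bystander. Origin at the centre of its underside.
- station: Model station with red roofs on a grey slab, 100 x 200 mm, 93 mm tall. Bystander. Origin at the centre of its underside.
- stock_box: Orange and brown cardboard stock box, 60 x 210 x 45 mm. Bystander. Origin at the centre of its underside.
- glue: Glue bottle, 38 mm across, 85 mm tall. Bystander. Origin at the centre of its underside.
- screwdriver: Screwdriver, 150 mm long, lying on the bench. Bystander.
- tray: Blue parts tray with two pockets, 90 x 130 x 28 mm. Bystander. Origin at the centre of its underside.
Mind the look-alikes: they are no part of the job. What is shaped like the van but pink or turquoise is not meant.

How it is judged:
On the way, in this order (a step that is already met when the one before it is completed fails the run):
1. the stop's foot rests on the van's roof while the clamp lever is still open (lever below 0.4 rad) (contact force between carriage and van above 0.4 N and value of joint lever below 0.4 rad), for 0.2 s.
2. the clamp lever is swung over (past 1.2 rad) with the foot still resting on the roof (contact force between carriage and van above 0.4 N and value of joint lever above 1.2 rad), for 0.2 s.
At the end, for the whole second after the job is handed in: The stop's foot rests on the van's roof (contact force 0.4 to 10 N, bed pressed down less than 2.5 mm), the clamp lever is past 1.2 rad, the van stands upright (within 0.1 rad) within 8 mm of where it stood, and stop and van are at rest (all of step 2 and contact force between carriage and van below 10 N and value of joint bed below 0.0025 m and distance of van from where it was at the start of the episode below 0.008 m and angle between van's own z axis and vertical below 0.1 rad and linear speed of van below 0.01 m/s and linear speed of carriage below 0.005 m/s); the robot touches nothing.
It fails at once if the stop presses on the van with more than 20 N (contact force between carriage and van above 20 N).
It fails at once if the van is shifted more than 15 mm or tipped more than 0.3 rad (distance of van from where it was at the start of the episode above 0.015 m or angle between van's own z axis and vertical above 0.3 rad).
It fails at once if a bystander is moved more than 20 mm (distance of any of coach, flat_wagon, station, stock_box, glue, screwdriver, tray from where it was at the start of the episode above 0.02 m).
It also fails if it takes over 64 s, if anything falls off the work surface, if the arm or the gripper's body presses on something with over 40 N, if the wrist force passes 120 N, or if a joint passes its speed limit or range.

## Robot

A 6-joint arm with a two-finger parallel gripper is mounted at the origin on the work surface. World frame = base frame: x ahead of the robot, y to its left, z up, the work surface at z = 0. Lengths are in m, angles in rad, forces in N, time in s.
With the tool pointing down it reaches from about 0.35 to 0.95 m from the base axis. Payload 17.4 kg.
Tool frame: the origin (TCP) lies midway between the tips of the shut fingers; the grasp point (between the pads) lies 19 mm behind it; z points along the fingers, y is the line along which they close (so a half turn about z gives the same grasp; the last joint's range is limited). The gripper opens to 93 mm and grips with 3 to 60 N. Pads are 15 mm wide; open, the fingers measure 128 mm over their backs; the gripper's body (75 mm by 188 mm) begins 65 mm behind the grasp point.
Start: joints at [1.256, 0.116, 1.442, -0, 1.584, -0.038], TCP at [0.184, 0.649, 0.197] pointing down, gripper open.
Joint ranges: [-2.83, 2.83], [-0.83, 2.19], [0.07, 2.5], [-1.14, 4.28], [0.01, 3], [-2.97, 2.97]. Speed limits (rad/s): [1.89, 1.89, 2.22, 3.14, 3.14, 3.14].

## Interface

Orientations are given as a 3x3 rotation matrix whose columns are the frame's x, y, z axes.
In Python, from rig import r gives the robot as it stands.
- The arm moves only by the shell command python3 -m inch 'ROWS' [FORCE]. ROWS is JSON, a list of rows, each an object with "xyz": the shift along the tool's x, y, z as a fraction of full scale, a list of three; "twist": the turn about the tool's z as a fraction of full scale; "fingers": the opening, from 0 (shut) to 1 (fully open). In form: [{"xyz": [x, y, z], "twist": twist, "fingers": fingers}, ...]. A call has 1 to 8 rows; each row is the pose to reach, as a shift and turn from the pose commanded when the call began, along the tool's axes at that moment; what a row does not reach only later rows make up. Full scale, the value 1, is 0.1 m for a shift and pi/2 rad for a turn. A row lasts 1/8 s, in which the tool goes at most 62.5 mm and 10.7 degrees, less where a joint would pass 70% of its speed; a pose out of reach is approached as far as the arm can. A call with a number of a shift or a turn outside -1 to 1 is refused whole. A call with a gripper value outside its range is refused whole. The fingers move at their own pace and stop on an object; FORCE is the grip in N (left out, the last holds). Time passes only in rows, so rows that repeat a pose let the fingers close. It gives the time, the measured TCP pose, the force, the opening and the grip force at its end, in the units of the state.
- r.get_state(): the state, without advancing time (a new reading comes with each control period).
- r.camera(name): name is "scene" or "top" or "wrist"; returns a dict with "frame" (420x560x3 uint8, red, green, blue), "vertical_fov" (degrees; the focal length in pixels is half the picture's height over the tangent of half this angle, whatever the lens; pixels are square), "cx", "cy" (the principal point, pixels), "k1" (the pictures are not rectified: a ray, as slopes to the right and down, at radius r is drawn at 1 + k1 r^2 times it, then the intrinsics apply), "R" (3x3) and "t" (3): a world point X has camera coordinates R X + t; the wrist camera has in their place "tool_from_camera" (4x4, takes a point from camera to tool coordinates, whose origin is the TCP and whose axes are the flange's). Camera axes: x right, y down, z forward; pixel columns grow to the right and rows downward; lengths in m; the calibration is good to about 2 mm. A picture is of the moment at which its call begins: read the wrist's pose just before it. There is no depth.
- r.close_job(): hands the job in; it is judged then, once.
The state is a dict: "time_s": time; "joint_pos": joint angles; "qvel": joint speeds; "joint_efforts": joint torques, N m; "tool_pos": TCP position; "tool_rot": TCP orientation; "ft_force": force on the tool from outside, world axes, zero at the start; "moment": the same for the moment, N m; "width": opening from 0.0 (shut) to 1.0 (fully open); "grip_force": force on a finger pad.
Only numpy, scipy, OpenCV 4.12 (cv2) and the standard library are available. Lean on these libraries where they do the work, as an engineer would, in place of code of your own. Each camera call takes 0.05 s, during which the arm holds its last target. There are 200 camera calls.

## Working session

There is one attempt and no reset: what is moved stays moved. The work goes in short steps, Python scripts to look and compute and a shell command to move; the robot and the scene stay as the last step left them, time stands still between calls to the robot, and variables do not carry over. Pictures are saved under pics/ and viewed, at most 12 in all, crops included, and the job is handed in when it is done.

```bash
ls; mkdir -p pics
cat > h.py <<'E'
import numpy as np, cv2
from rig import r
def cam(n):
    s=r.get_state(); c=r.camera(n)
    if n=="wrist":
        T=np.array(c["tool_from_camera"]); Rt=np.array(s["tool_rot"])
        Rwc=Rt@T[:3,:3]; o=Rt@T[:3,3]+np.array(s["tool_pos"])
    else:
        Rwc=np.array(c["R"]).T; o=-Rwc@np.array(c["t"])
    f=210/np.tan(np.radians(c["vertical_fov"])/2)
    K=np.array([[f,0,c["cx"]],[0,f,c["cy"]],[0,0,1]])
    return dict(im=c["frame"],Rwc=Rwc,o=o,K=K,D=np.array([c["k1"],0,0,0.]))
def ray(c,uv):
    p=cv2.undistortPoints(np.array([[uv]],float),c["K"],c["D"])[0,0]
    d=c["Rwc"]@np.array([p[0],p[1],1]); return d/np.linalg.norm(d)
def onz(c,uv,z):
    d=ray(c,uv); return c["o"]+d*(z-c["o"][2])/d[2]
def tri(c1,u1,c2,u2):
    d1,d2=ray(c1,u1),ray(c2,u2); A=np.c_[d1,-d2]
    s=np.linalg.lstsq(A,c2["o"]-c1["o"],rcond=None)[0]
    a,b=c1["o"]+s[0]*d1,c2["o"]+s[1]*d2
    return (a+b)/2,np.linalg.norm(a-b)
def proj(c,X):
    R=c["Rwc"].T; return cv2.projectPoints(np.array([X],float),cv2.Rodrigues(R)[0],-R@c["o"],c["K"],c["D"])[0].ravel()
def save(c,n): cv2.imwrite("pics/"+n+".png",c["im"][:,:,::-1])
def blob(c,lo,hi,n=4,amin=25):
    hsv=cv2.cvtColor(c["im"],cv2.COLOR_RGB2HSV); m=cv2.inRange(hsv,np.array(lo),np.array(hi))
    k,_,st,ce=cv2.connectedComponentsWithStats(m)
    return sorted([(int(st[i,4]),ce[i].round(1).tolist(),st[i,:4].tolist()) for i in range(1,k) if st[i,4]>=amin],reverse=True)[:n]
E
python3 - <<'E'
from h import *
for n in ("scene","top"):
    c=cam(n); save(c,n); print(n,c["o"],c["K"][0,0],c["D"][0])
    print("orange",blob(c,(8,150,120),(20,255,255)))
    print("red",blob(c,(0,150,90),(6,255,255),8))
s=r.get_state();print(s["tool_rot"],s["time_s"],s["ft_force"])
E
```

```text
pics
scene [ 1.67912713 -0.10531872  0.91990687] 535.4339883763568 -0.07026985248816055
orange [(686, [156.3, 11.5], [141, 0, 31, 24]), (67, [137.4, 258.4], [122, 247, 30, 16]), (50, [287.8, 183.2], [286, 176, 4, 16])]
red [(481, [456.0, 242.2], [440, 232, 33, 21]), (442, [424.5, 249.9], [407, 242, 37, 17]), (360, [338.5, 331.9], [332, 313, 14, 39]), (236, [393.3, 297.8], [387, 285, 14, 25]), (168, [325.9, 209.1], [307, 202, 32, 15])]
top [ 0.36655747 -0.04716183  1.22294594] 418.67338278715573 0.01290775399312058
orange [(1280, [421.3, 174.8], [387, 143, 67, 70]), (1058, [232.3, 124.4], [185, 111, 100, 21]), (503, [439.4, 153.5], [399, 123, 72, 69]), (450, [361.4, 154.3], [338, 132, 44, 46])]
red [(1570, [506.1, 73.4], [473, 56, 68, 31]), (1385, [121.5, 224.6], [89, 211, 67, 30]), (203, [185.8, 168.9], [178, 157, 16, 25]), (145, [237.0, 177.8], [223, 166, 30, 24]), (117, [240.2, 105.9], [235, 97, 12, 20]), (87, [556.0, 182.6], [552, 176, 8, 14])]
[[-9.61937950e-01  2.73267750e-01 -3.42249108e-04]
 [ 2.73267959e-01  9.61937436e-01 -9.95950935e-04]
 [ 5.70609577e-05 -1.05156872e-03 -9.99999445e-01]] 0.1 [ 0.62347818  0.26068375 -0.21423591]
```

View pics/scene.png

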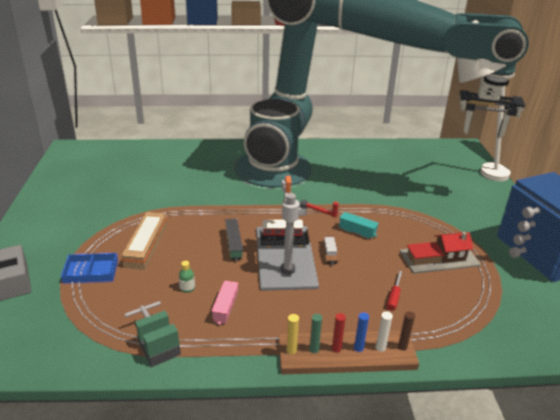

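View pics/top.png

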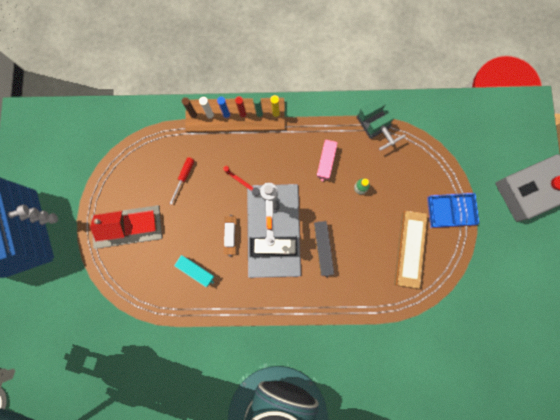

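The scene view shows the gauge column at about (289,235), the fin at (288,183) and the lever post at (336,209). In the top view the column top is at (268,190), the fin at (269,223), the post at (227,170) and the van roof at (272,246).

Run:
```python
from h import *
S=cam("scene");T=cam("top")
fo=lambda c,x0,y0,x1,y1,lo,hi:[b for b in blob(c,lo,hi,20,8) if x0<b[1][0]<x1 and y0<b[1][1]<y1]
print(fo(S,270,160,310,200,(5,130,100),(20,255,255)),fo(T,255,200,285,250,(5,130,100),(20,255,255)))
print(fo(S,295,195,345,220,(0,130,80),(7,255,255)),fo(T,220,160,270,200,(0,130,80),(7,255,255)))
print("fin",tri(S,(287.8,184),T,(269,223)))
print("post top",tri(S,(336,204),T,(226.5,169.5)))
print("coltop z.246",onz(T,(268,190),.246), onz(T,(248,186),.014),onz(T,(300,186),.014),onz(T,(248,277),.014),onz(T,(300,276),.014))
print("roof",onz(T,(250,246),.08),onz(T,(295,246),.08))
a=cv2.resize(S["im"][150:300,220:370],None,fx=4,fy=4,interpolation=cv2.INTER_CUBIC)
cv2.imwrite("pics/sc.png",a[:,:,::-1])
b=cv2.resize(T["im"][150:290,210:340],None,fx=4,fy=4,interpolation=cv2.INTER_CUBIC)
cv2.imwrite("pics/tc.png",b[:,:,::-1])
```

```text
[(66, [287.9, 183.2], [286, 176, 5, 16])] [(39685, [284.9, 216.6], [93, 131, 366, 177]), (58, [269.0, 222.5], [267, 217, 5, 12])]
[(201, [325.6, 209.0], [306, 202, 33, 16])] [(161, [236.9, 177.7], [223, 166, 30, 24])]
fin (array([0.50490371, 0.0078024 , 0.22868961]), np.float64(0.0024970021242131475))
post top (array([0.6339172 , 0.10913933, 0.24913619]), np.float64(0.005201538751440749))
coltop z.246 [0.58197169 0.00730066 0.246     ] [0.64636901 0.07941403 0.014     ] [ 0.64340837 -0.07451955  0.014     ] [0.38011396 0.07954033 0.014     ] [ 0.38063999 -0.06895239  0.014     ]
roof [0.46296967 0.06712217 0.08      ] [ 0.46091707 -0.0558463   0.08      ]
```

```bash
python3 -c "
import cv2,numpy as np
a=cv2.imread('pics/sc.png');b=cv2.imread('pics/tc.png')
a=cv2.resize(a[:,100:500],(400,600));b=cv2.resize(b,(400,431))
o=np.zeros((600,800,3),'u1');o[:,:400]=a;o[:431,400:]=b;cv2.imwrite('pics/both.png',o)"
```

```text
(no output)
```

View pics/both.png

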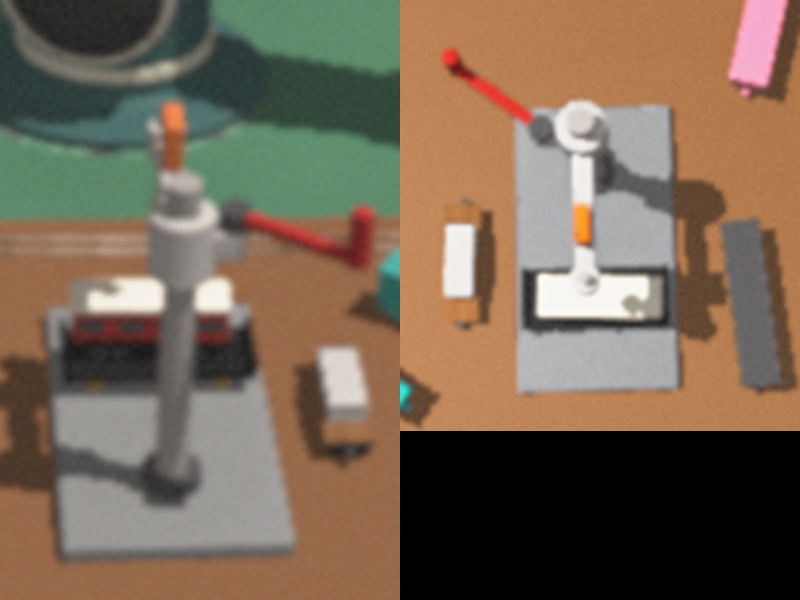

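The close-up shows the fin, arm, column and open lever clearly, with the foot above the van roof near its centre. Gauge yaw is about 0. The fin is near (0.505, 0.008, 0.228) and the post top near (0.634, 0.109, 0.249). Next I move over the fin.

```bash
R2='python3 -m inch'
python3 -m inch '[{"xyz":[-1,-1,-1],"twist":-0.176,"fingers":1},{"xyz":[-1,-1,-1],"twist":-0.176,"fingers":1},{"xyz":[-1,-1,-1],"twist":-0.176,"fingers":1},{"xyz":[-1,-1,-1],"twist":-0.176,"fingers":1}]'
python3 -m inch '[{"xyz":[-1,-1,-0.6],"twist":0,"fingers":0.6},{"xyz":[-1,-1,-0.6],"twist":0,"fingers":0.6},{"xyz":[-1,-1,-0.6],"twist":0,"fingers":0.6}]'
python3 -m inch '[{"xyz":[-1,-1,0],"twist":0,"fingers":0.6},{"xyz":[-1,-1,0],"twist":0,"fingers":0.6},{"xyz":[-1,-1,0],"twist":0,"fingers":0.6}]'
python3 -m inch '[{"xyz":[-0.52,-1,0],"twist":0,"fingers":0.6},{"xyz":[-0.52,-1,0],"twist":0,"fingers":0.6},{"xyz":[-0.52,-1,0],"twist":0,"fingers":0.6}]'
python3 -m inch '[{"xyz":[0,-1,0],"twist":0,"fingers":0.6},{"xyz":[0,-1,0],"twist":0,"fingers":0.6},{"xyz":[0,-1,0],"twist":0,"fingers":0.6}]'
python3 -m inch '[{"xyz":[0,-1,0],"twist":0,"fingers":0.6},{"xyz":[0,-1,0],"twist":0,"fingers":0.6},{"xyz":[0,-1,0],"twist":0,"fingers":0.6},{"xyz":[0,-1,0],"twist":0,"fingers":0.6}]'
python3 - <<'E'
from h import *
c=cam("wrist");save(c,"w1");s=r.get_state();print(s["tool_pos"],s["tool_rot"],c["o"],s["ft_force"])
for X in [(.505,.008,.246),(.505,.008,.21),(.634,.109,.249)]: print(proj(c,X))
E
```

```text
time_s: 0.7
tool_pos: [0.2547, 0.5246, 0.3]
tool_rot: [[-1.0, 0.003, 0.002], [0.003, 1.0, 0.004], [-0.002, 0.004, -1.0]]
ft_force: [-0.2, 1.1, -1.2]
width: 1.003
grip_force: 0.0
time_s: 1.08
tool_pos: [0.3546, 0.4247, 0.3574]
tool_rot: [[-1.0, 0.002, 0.0], [0.002, 1.0, 0.0], [-0.0, 0.0, -1.0]]
ft_force: [0.5, 0.1, 0.7]
width: 0.726
grip_force: 0.0
time_s: 1.45
tool_pos: [0.455, 0.3241, 0.3556]
tool_rot: [[-1.0, 0.003, -0.001], [0.003, 1.0, -0.001], [0.001, -0.001, -1.0]]
ft_force: [-0.7, 0.5, 0.2]
width: 0.601
grip_force: 0.0
time_s: 1.82
tool_pos: [0.5061, 0.2244, 0.356]
tool_rot: [[-1.0, 0.003, -0.001], [0.003, 1.0, -0.0], [0.001, -0.0, -1.0]]
ft_force: [0.2, 1.1, 0.0]
width: 0.6
grip_force: 0.0
time_s: 2.2
tool_pos: [0.505, 0.1254, 0.3567]
tool_rot: [[-1.0, 0.002, -0.0], [0.002, 1.0, 0.0], [0.0, 0.0, -1.0]]
ft_force: [0.3, -0.2, -0.1]
width: 0.601
grip_force: 0.0
time_s: 2.7
tool_pos: [0.5053, 0.0273, 0.3567]
tool_rot: [[-1.0, -0.001, -0.0], [-0.001, 1.0, 0.0], [0.0, 0.0, -1.0]]
ft_force: [-0.8, -0.1, -0.4]
width: 0.6
grip_force: 0.0
[0.50529501 0.02738192 0.35672173] [[-9.99999088e-01 -1.29619860e-03 -3.78718474e-04]
 [-1.29636111e-03  9.99999068e-01  4.29193972e-04]
 [ 3.78161800e-04  4.29684537e-04 -9.99999836e-01]] [0.43827606 0.0269745  0.54386781] [0.3687101  0.62562889 0.10729744]
[263.90495382 197.60763881]
[265.86293329 190.49561998]
[357.72270563 312.85218202]
```

View pics/w1.png

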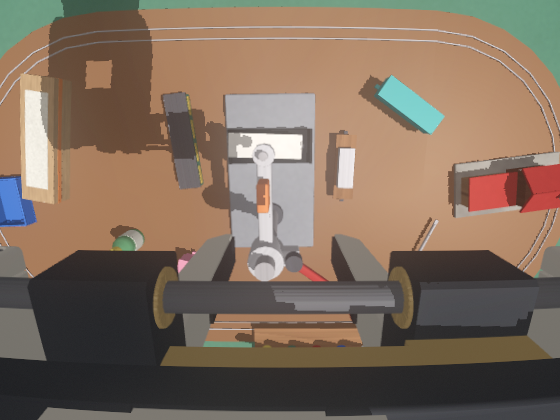

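The fin is at (264,196), the rod end at (263,154) and the sleeve at (265,262), all matching the projections. I refine these and take the foot and roof from the view.

Run:
```python
from h import *
c=cam("wrist");b=[x for x in blob(c,(5,150,120),(18,255,255),20,30) if 250<x[1][0]<280 and 170<x[1][1]<225];print(b)
h=cv2.cvtColor(c["im"],cv2.COLOR_RGB2HSV)
for z in (.246,.228): print(z,onz(c,b[0][1],z))
print("rod",onz(c,(263.5,153),.215),"sleeve",onz(c,(265,262),.226),"col",onz(c,(264.5,270),.246))
T=cam("top");m=[x for x in blob(T,(5,180,150),(16,255,255),40,20) if 260<x[1][0]<280 and 210<x[1][1]<235];print(m); print(tri(c,b[0][1],T,m[0][1] if m else (269,222.5)))
```

```text
[]Traceback (most recent call last):
  File "<stdin>", line 4, in <module>
IndexError: list index out of range
```

Run:
```python
from h import *
c=cam("wrist");m=cv2.inRange(c["im"],(200,80,0),(255,170,90))[170:225,245:285]
ys,xs=np.nonzero(m);print(len(xs),xs.min()+245,xs.max()+245,ys.min()+170,ys.max()+170)
u=((xs.min()+xs.max())/2+245,(ys.min()+ys.max())/2+170)
for z in (.246,.228): print(z,onz(c,u,z))
print("rod",onz(c,(263.5,153),.215),"col",onz(c,(264.5,270),.246))
```

```text
Traceback (most recent call last):
ValueError: zero-size array to reduction operation minimum which has no identity
```

Run:
```python
from h import *
c=cam("wrist");print(c["im"][196,263])
m=cv2.inRange(cv2.cvtColor(c["im"],cv2.COLOR_RGB2HSV),(0,120,60),(30,255,255))[172:222,248:280]
ys,xs=np.nonzero(m);print(len(xs),xs.min()+248,xs.max()+248,ys.min()+172,ys.max()+172)
u=((xs.min()+xs.max())/2+248,(ys.min()+ys.max())/2+172)
for z in (.246,.228): print(z,onz(c,u,z))
print("rod",onz(c,(263.5,153),.215),"col",onz(c,(264.5,270),.246))
```

```text
[227 155 112]
175 258 269 184 212
0.246 [0.5053874  0.00736192 0.246     ]
0.228 [0.50944716 0.00618914 0.228     ]
rod [0.46346306 0.00605958 0.215     ] col [0.58351675 0.00716133 0.246     ]
```

```bash
python3 -m inch '[{"xyz":[0,-0.2,0.5],"twist":0,"fingers":0.45},{"xyz":[0,-0.2,0.9],"twist":0,"fingers":0.45},{"xyz":[0,-0.2,0.9],"twist":0,"fingers":0.45},{"xyz":[0,-0.2,0.9],"twist":0,"fingers":0.45}]'
python3 -m inch '[{"xyz":[0,0,0.2],"twist":0,"fingers":0.45},{"xyz":[0,0,0.35],"twist":0,"fingers":0.45},{"xyz":[0,0,0.46],"twist":0,"fingers":0.45},{"xyz":[0,0,0.46],"twist":0,"fingers":0.45}]'
python3 - <<'E'
from h import *
save(cam("wrist"),"w2")
E
```

```text
time_s: 3.4
tool_pos: [0.5056, 0.0061, 0.2689]
tool_rot: [[-1.0, -0.0, 0.002], [-0.0, 1.0, -0.0], [-0.002, -0.0, -1.0]]
ft_force: [0.7, 0.0, 0.4]
width: 0.45
grip_force: 0.0
time_s: 3.9
tool_pos: [0.5048, 0.0057, 0.2199]
tool_rot: [[-1.0, 0.0, -0.001], [0.0, 1.0, 0.0], [0.001, 0.0, -1.0]]
ft_force: [1.2, 0.1, 0.3]
width: 0.452
grip_force: 0.0
```

View pics/w2.png

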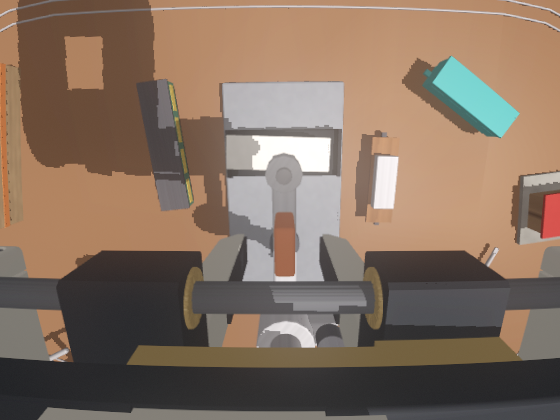

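The fin (u about 285, v 213–275) is centred between the fingers, so I close on it.

```bash
python3 -m inch '[{"xyz":[0,0,0],"twist":0,"fingers":0.1},{"xyz":[0,0,0],"twist":0,"fingers":0.05},{"xyz":[0,0,0],"twist":0,"fingers":0.0},{"xyz":[0,0,0],"twist":0,"fingers":0.0},{"xyz":[0,0,0],"twist":0,"fingers":0.0},{"xyz":[0,0,0],"twist":0,"fingers":0.0}]' 25
python3 -m inch '[{"xyz":[0,0,0.03],"twist":0,"fingers":0},{"xyz":[0,0,0.06],"twist":0,"fingers":0},{"xyz":[0,0,0.1],"twist":0,"fingers":0},{"xyz":[0,0,0.1],"twist":0,"fingers":0},{"xyz":[0,0,0.1],"twist":0,"fingers":0}]'
```

```text
time_s: 4.7
tool_pos: [0.5052, 0.0065, 0.2211]
tool_rot: [[-1.0, -0.0, 0.0], [-0.0, 1.0, 0.002], [-0.0, 0.002, -1.0]]
ft_force: [0.1, 6.5, 0.3]
width: 0.122
grip_force: 25.0
time_s: 5.32
tool_pos: [0.5052, 0.0065, 0.211]
tool_rot: [[-1.0, -0.0, 0.0], [-0.0, 1.0, 0.002], [-0.0, 0.002, -1.0]]
ft_force: [0.5, 6.9, -0.9]
width: 0.125
grip_force: 25.0
```

```bash
python3 -m inch '[{"xyz":[0,0.01,0.05],"twist":0,"fingers":0},{"xyz":[0,0.01,0.1],"twist":0,"fingers":0},{"xyz":[0,0.01,0.15],"twist":0,"fingers":0}]'
python3 -m inch '[{"xyz":[0,0,0.05],"twist":0,"fingers":0}]'
python3 - <<'E'
from h import *
c=cam("wrist")
a=cv2.resize(c["im"][150:360,180:390],(500,500)); 
S=cam("scene");b=cv2.resize(S["im"][165:265,245:305],(300,500),interpolation=cv2.INTER_CUBIC)
cv2.imwrite("pics/w3.png",np.hstack([a,b])[:,:,::-1])
print([b for b in blob(S,(0,130,80),(7,255,255),20,20) if 290<b[1][0]<350 and 195<b[1][1]<235])
E
```

```text
time_s: 5.7
tool_pos: [0.5052, 0.0066, 0.1957]
tool_rot: [[-1.0, 0.0, 0.0], [0.0, 1.0, -0.0], [-0.0, -0.0, -1.0]]
ft_force: [-0.9, -1.6, 4.2]
width: 0.122
grip_force: 25.0
time_s: 5.82
tool_pos: [0.5052, 0.0066, 0.1906]
tool_rot: [[-1.0, 0.0, 0.0], [0.0, 1.0, -0.0], [-0.0, -0.0, -1.0]]
ft_force: [-0.4, -0.8, 5.1]
width: 0.128
grip_force: 25.0
[(212, [325.0, 219.6], [305, 212, 33, 17])]
```

View pics/w3.png

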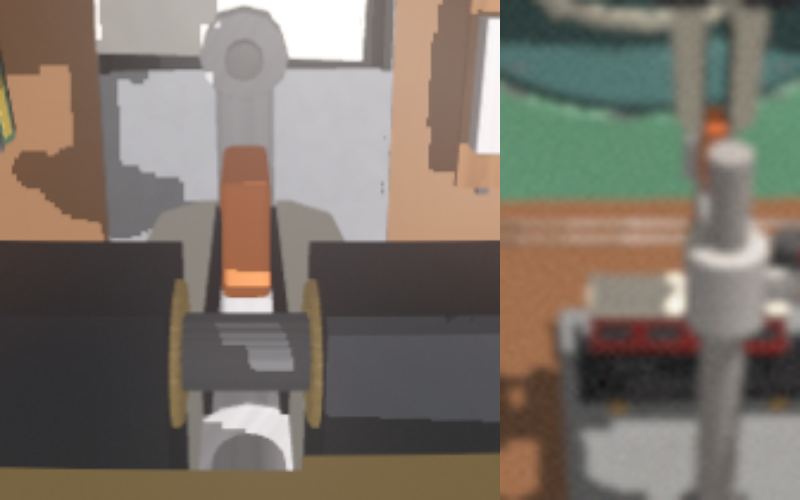

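The fin is firmly held, and the stop has come down 30 mm with the gripper (the lever dropped 10.6 px). I keep going down in watched steps.

```bash
python3 -m inch '[{"xyz":[0,0,0.03],"twist":0,"fingers":0},{"xyz":[0,0,0.06],"twist":0,"fingers":0},{"xyz":[0,0,0.08],"twist":0,"fingers":0}]' | grep -E "_pos|force"
python3 -m inch '[{"xyz":[0,0,0.02],"twist":0,"fingers":0},{"xyz":[0,0,0.04],"twist":0,"fingers":0},{"xyz":[0,0,0.06],"twist":0,"fingers":0}]' | grep -E "_pos|force"
python3 - <<'E'
from h import *
S=cam("scene");T=cam("top")
b=cv2.resize(S["im"][180:265,250:320],(494,600),interpolation=cv2.INTER_CUBIC)
cv2.imwrite("pics/s4.png",b[:,:,::-1])
E
```

```text
tool_pos: [0.5052, 0.0066, 0.1829]
ft_force: [-0.4, -1.7, 5.2]
grip_force: 25.0
tool_pos: [0.5052, 0.0066, 0.1769]
ft_force: [0.7, -3.8, 4.1]
grip_force: 25.0
```

View pics/s4.png

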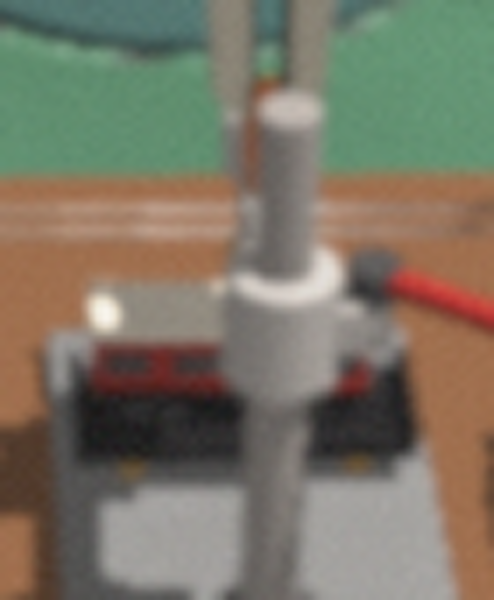

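The foot is hidden behind the column in this view, so I find contact by force, with a guard that ends the chain of small steps.

```bash
g(){ awk '/tool_pos/{p=$4} /ft_force/{gsub("]","");f=$4; print p,$0} END{exit f>6.8}'; }
python3 -m inch '[{"xyz":[0,0,0.01],"twist":0,"fingers":0},{"xyz":[0,0,0.02],"twist":0,"fingers":0}]'|g && 
python3 -m inch '[{"xyz":[0,0,0.01],"twist":0,"fingers":0},{"xyz":[0,0,0.02],"twist":0,"fingers":0}]'|g && 
python3 -m inch '[{"xyz":[0,0,0.01],"twist":0,"fingers":0},{"xyz":[0,0,0.02],"twist":0,"fingers":0}]'|g && 
python3 -m inch '[{"xyz":[0,0,0.01],"twist":0,"fingers":0},{"xyz":[0,0,0.02],"twist":0,"fingers":0}]'|g && 
python3 -m inch '[{"xyz":[0,0,0.01],"twist":0,"fingers":0},{"xyz":[0,0,0.02],"twist":0,"fingers":0}]'|g && 
python3 -m inch '[{"xyz":[0,0,0.01],"twist":0,"fingers":0},{"xyz":[0,0,0.02],"twist":0,"fingers":0}]'|g
```

```text
0.175] ft_force: [0.1, -3.9, 4.7
0.1729] ft_force: [1.3, -4.9, 5.1
0.1709] ft_force: [0.7, -5.1, 3.8
0.1689] ft_force: [1.0, -4.5, 3.8
0.1669] ft_force: [0.9, -5.0, 4.4
0.1649] ft_force: [0.8, -4.9, 4.1
```

```bash
g(){ awk '/tool_pos/{p=$4} /ft_force/{gsub("]","");f=$4; print p,$0} END{exit f>6.3}'; }
python3 -m inch '[{"xyz":[0,-0.005,0.01],"twist":0,"fingers":0},{"xyz":[0,-0.005,0.02],"twist":0,"fingers":0}]'|g && 
python3 -m inch '[{"xyz":[0,0,0.01],"twist":0,"fingers":0},{"xyz":[0,0,0.02],"twist":0,"fingers":0}]'|g && 
python3 -m inch '[{"xyz":[0,0,0.01],"twist":0,"fingers":0},{"xyz":[0,0,0.02],"twist":0,"fingers":0}]'|g && 
python3 -m inch '[{"xyz":[0,0,0.01],"twist":0,"fingers":0},{"xyz":[0,0,0.02],"twist":0,"fingers":0}]'|g && 
python3 -m inch '[{"xyz":[0,0,0.01],"twist":0,"fingers":0},{"xyz":[0,0,0.02],"twist":0,"fingers":0}]'|g && 
python3 -m inch '[{"xyz":[0,0,0.01],"twist":0,"fingers":0},{"xyz":[0,0,0.02],"twist":0,"fingers":0}]'|g
```

```text
0.1629] ft_force: [1.9, 1.0, 4.3
0.1609] ft_force: [1.3, 3.5, 3.5
0.1589] ft_force: [2.2, 5.8, 5.0
0.1569] ft_force: [1.3, 4.8, 4.6
0.1549] ft_force: [2.3, 5.4, 3.3
0.1529] ft_force: [1.5, 4.7, 4.2
```

Run:
```python
from rig import r
s=r.get_state();print(s["time_s"],s["tool_pos"],s["ft_force"])
```

```text
9.775 [0.50520109 0.00654913 0.15291501] [1.49139102 4.69380168 4.1793382 ]
```

```bash
g(){ awk '/tool_pos/{p=$4} /ft_force/{gsub("]","");f=$4; print p,$0} END{exit f>6.0}'; }
python3 -m inch '[{"xyz":[0,0.003,0.005],"twist":0,"fingers":0},{"xyz":[0,0.003,0.01],"twist":0,"fingers":0}]'|g && 
python3 -m inch '[{"xyz":[0,0,0.005],"twist":0,"fingers":0},{"xyz":[0,0,0.01],"twist":0,"fingers":0}]'|g && 
python3 -m inch '[{"xyz":[0,0,0.005],"twist":0,"fingers":0},{"xyz":[0,0,0.01],"twist":0,"fingers":0}]'|g && 
python3 -m inch '[{"xyz":[0,0,0.005],"twist":0,"fingers":0},{"xyz":[0,0,0.01],"twist":0,"fingers":0}]'|g && 
python3 -m inch '[{"xyz":[0,0,0.005],"twist":0,"fingers":0},{"xyz":[0,0,0.01],"twist":0,"fingers":0}]'|g && 
python3 -m inch '[{"xyz":[0,0,0.005],"twist":0,"fingers":0},{"xyz":[0,0,0.01],"twist":0,"fingers":0}]'|g &&
python3 -m inch '[{"xyz":[0,0,0.005],"twist":0,"fingers":0},{"xyz":[0,0,0.01],"twist":0,"fingers":0}]'|g &&
python3 -m inch '[{"xyz":[0,0,0.005],"twist":0,"fingers":0},{"xyz":[0,0,0.01],"twist":0,"fingers":0}]'|g
```

```text
0.1519] ft_force: [1.2, 3.8, 4.7
0.1509] ft_force: [1.4, 4.0, 5.7
0.1503] ft_force: [0.3, 3.1, 8.0
```

Contact: the force rose from 4.3 N while sliding to 8.0 N, so the foot presses with about 3.7 N (bed about 0.5 mm). I hold, then release the fin and rise.

```bash
python3 -m inch '[{"xyz":[0,0,0],"twist":0,"fingers":0},{"xyz":[0,0,0],"twist":0,"fingers":0}]'|grep -E "_pos|force"
python3 -m inch '[{"xyz":[0,0,0],"twist":0,"fingers":0.2},{"xyz":[0,0,0],"twist":0,"fingers":0.4},{"xyz":[0,0,0],"twist":0,"fingers":0.4},{"xyz":[0,0,0],"twist":0,"fingers":0.4}]'|grep -E "_pos|force|width"
python3 -m inch '[{"xyz":[0,0,-0.4],"twist":0,"fingers":0.4},{"xyz":[0,0,-0.8],"twist":0,"fingers":0.4},{"xyz":[0,0,-1],"twist":0,"fingers":0.4},{"xyz":[0,0,-1],"twist":0,"fingers":0.4},{"xyz":[0,0,-1],"twist":0,"fingers":0.4}]'|grep -E "_pos|force|width"
python3 - <<'E'
from h import *
c=cam("wrist");S=cam("scene");T=cam("top")
w=cv2.resize(c["im"],(500,375));t=cv2.resize(T["im"][150:290,210:340],(300,323),interpolation=cv2.INTER_CUBIC)
s=cv2.resize(S["im"][180:240,290:350],(225,225),interpolation=cv2.INTER_CUBIC)
o=np.zeros((600,800,3),np.uint8);o[:375,:500]=w;o[:323,500:]=t;o[375:,:225]=s
cv2.imwrite("pics/m5.png",o[:,:,::-1])
print([b for b in blob(S,(0,130,80),(7,255,255),20,20) if 290<b[1][0]<350 and 195<b[1][1]<255])
print([b for b in blob(T,(0,130,80),(7,255,255),20,20) if 200<b[1][0]<270 and 155<b[1][1]<215])
E
```

```text
tool_pos: [0.5052, 0.0065, 0.1503]
ft_force: [0.8, 3.4, 7.6]
grip_force: 25.0
tool_pos: [0.5051, 0.0064, 0.1498]
ft_force: [0.9, 0.5, 0.2]
width: 0.399
grip_force: 0.0
tool_pos: [0.5048, 0.0065, 0.2482]
ft_force: [-0.0, 0.4, -0.5]
width: 0.397
grip_force: 0.0
[(191, [323.1, 232.3], [305, 226, 32, 14])]
[]
```

View pics/m5.png

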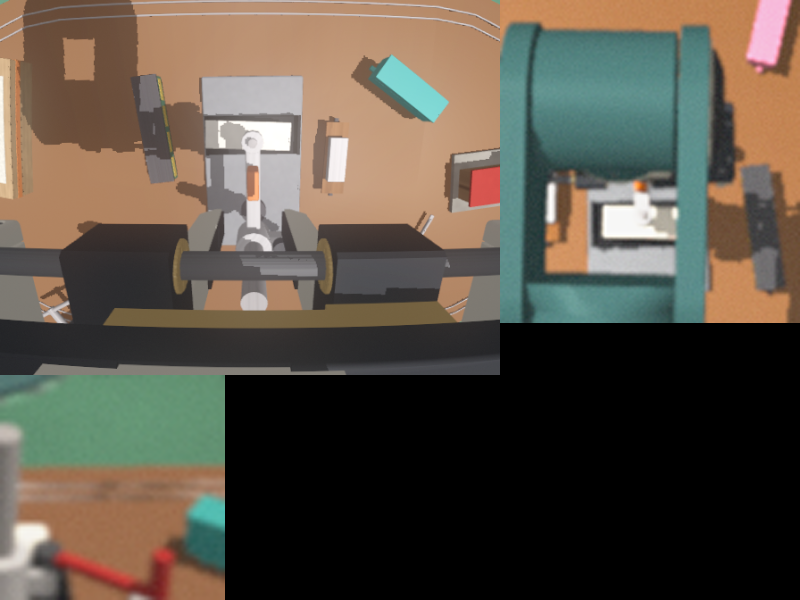

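The stop stayed on the roof. The fin is free, and the lever is still open at about 54° (0.24 rad), with its post around scene pixel (333,226). I compute the post position and the move to it.

Run:
```python
from h import *
S=cam("scene");s=r.get_state()
print(s["time_s"],s["joint_pos"],s["tool_pos"])
m=cv2.inRange(cv2.cvtColor(S["im"],cv2.COLOR_RGB2HSV),(0,110,60),(8,255,255))[215:250,326:345]
ys,xs=np.nonzero(m);ys+=215;xs+=326
for v in np.unique(ys): print(v,xs[ys==v].min(),xs[ys==v].max(),end="; ")
for v in (226,227,240):
    d=ray(S,(334,v));t=(.635-S["o"][0])/d[0];print(v,S["o"]+t*d)
```

```text
12.1 [-3.76322620e-02 -2.65872267e-01  1.71932560e+00 -8.46043952e-06
  1.68958661e+00 -1.60807466e+00] [0.50491074 0.00650543 0.24887188]
226 331 335; 227 330 336; 228 330 337; 229 330 336; 230 330 336; 231 330 335; 232 330 335; 233 330 335; 234 326 335; 235 326 335; 236 326 335; 237 326 334; 238 328 334; 239 331 334; 240 332 334; 226 [0.635      0.11216185 0.18739957]
227 [0.635      0.11241446 0.18446023]
240 [0.635      0.11576559 0.14554278]
```

```bash
python3 -m inch '[{"xyz":[0,1,-0.3],"twist":0,"fingers":0.5},{"xyz":[0,1,-0.3],"twist":0,"fingers":0.5},{"xyz":[0,1,-0.3],"twist":0.25,"fingers":0.5},{"xyz":[0,1,-0.3],"twist":0.5,"fingers":0.5},{"xyz":[0,1,-0.3],"twist":0.6,"fingers":0.5},{"xyz":[0,1,-0.3],"twist":0.6,"fingers":0.5},{"xyz":[0,1,-0.3],"twist":0.6,"fingers":0.5},{"xyz":[0,1,-0.3],"twist":0.6,"fingers":0.5}]'
python3 -m inch '[{"xyz":[0,0,0],"twist":0.1,"fingers":0.5},{"xyz":[0,0,0],"twist":0.2,"fingers":0.5},{"xyz":[0,0,0],"twist":0.3,"fingers":0.5},{"xyz":[0,0,0],"twist":0.4,"fingers":0.5},{"xyz":[0,0,0],"twist":0.4,"fingers":0.5}]'
python3 -m inch '[{"xyz":[0.03,1,0],"twist":0,"fingers":0.5},{"xyz":[0.03,1,0],"twist":0,"fingers":0.5},{"xyz":[0.03,1,0],"twist":0,"fingers":0.5},{"xyz":[0.03,1,0],"twist":0,"fingers":0.5}]'
```

```text
time_s: 13.1
tool_pos: [0.5051, 0.1065, 0.2795]
tool_rot: [[-0.588, 0.809, -0.001], [0.809, 0.588, -0.0], [0.0, -0.001, -1.0]]
ft_force: [-0.7, -0.4, -0.6]
width: 0.503
grip_force: 0.0
time_s: 13.72
tool_pos: [0.5052, 0.1065, 0.2797]
tool_rot: [[-0.004, 1.0, -0.0], [1.0, 0.004, -0.0], [-0.0, -0.0, -1.0]]
ft_force: [0.4, -1.0, -0.8]
width: 0.502
grip_force: 0.0
time_s: 14.22
tool_pos: [0.6049, 0.1095, 0.2797]
tool_rot: [[-0.004, 1.0, -0.001], [1.0, 0.004, -0.0], [-0.0, -0.001, -1.0]]
ft_force: [-0.5, 0.2, -0.5]
width: 0.5
grip_force: 0.0
```

Run:
```python
from h import *
c=cam("wrist");save(c,"w6");print(proj(c,(.634,.110,.183)),proj(c,(.634,.11,.16)))
print([b for b in blob(c,(0,130,60),(8,255,255),20,30)])
```

```text
[313.17682829 200.66740348] [311.03749641 195.49960177]
[(1063, [353.5, 63.9], [326, 45, 55, 38]), (946, [481.9, 194.4], [452, 180, 60, 31]), (778, [296.8, 217.9], [267, 190, 56, 63])]
```

View pics/w6.png

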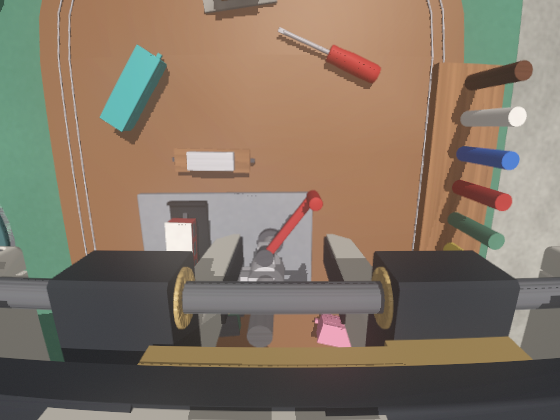

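The post top at (315,200) matches the prediction (313,201). I move over it and descend so the fingers straddle it.

```bash
python3 -m inch '[{"xyz":[0,0.3,0],"twist":0,"fingers":0.5},{"xyz":[0,0.3,0.4],"twist":0,"fingers":0.5},{"xyz":[0,0.3,0.8],"twist":0,"fingers":0.5},{"xyz":[0,0.3,0.8],"twist":0,"fingers":0.5}]'
python3 -m inch '[{"xyz":[0,0,0.15],"twist":0,"fingers":0.5},{"xyz":[0,0,0.3],"twist":0,"fingers":0.5},{"xyz":[0,0,0.39],"twist":0,"fingers":0.5},{"xyz":[0,0,0.39],"twist":0,"fingers":0.5}]'
python3 - <<'E'
from h import *
c=cam("wrist");save(c,"w7");s=r.get_state();print(s["tool_pos"]);print(proj(c,(.634,.110,.183)))
E
```

```text
time_s: 14.78
tool_pos: [0.6335, 0.1094, 0.1978]
tool_rot: [[-0.001, 1.0, -0.004], [1.0, 0.001, -0.001], [-0.0, -0.004, -1.0]]
ft_force: [-0.3, -0.6, 0.9]
width: 0.503
grip_force: 0.0
time_s: 15.28
tool_pos: [0.635, 0.1094, 0.1603]
tool_rot: [[0.0, 1.0, -0.001], [1.0, -0.0, -0.0], [-0.0, -0.001, -1.0]]
ft_force: [-0.4, 0.2, 1.1]
width: 0.499
grip_force: 0.0
[0.63521565 0.10947027 0.16097858]
[280.41188391 248.39113223]
```

View pics/w7.png

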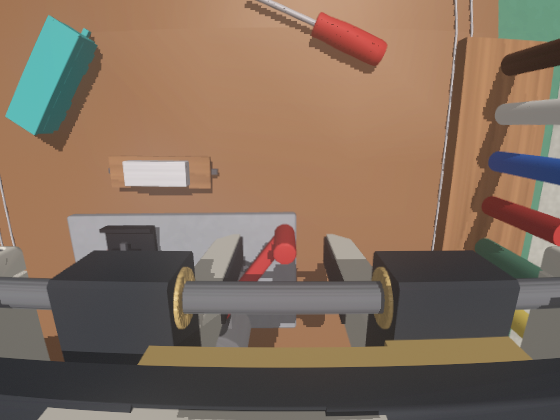

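The post is between the fingers at about (285,240). I close to a loose cage and sweep the arc in stages.

```bash
python3 -m inch '[{"xyz":[0.01,0,0],"twist":0,"fingers":0.23},{"xyz":[0.01,0,0],"twist":0,"fingers":0.23},{"xyz":[0.01,0,0],"twist":0,"fingers":0.23}]' 10 | grep -E "_pos|force|width"
python3 -m inch '[{"xyz":[0.03,-0.06,0],"twist":0,"fingers":0.23},{"xyz":[0.06,-0.13,0],"twist":0,"fingers":0.23},{"xyz":[0.085,-0.2,0],"twist":0,"fingers":0.23},{"xyz":[0.105,-0.26,0],"twist":0,"fingers":0.23},{"xyz":[0.12,-0.31,0],"twist":0,"fingers":0.23},{"xyz":[0.135,-0.37,0],"twist":0,"fingers":0.23},{"xyz":[0.145,-0.42,0],"twist":0,"fingers":0.23},{"xyz":[0.155,-0.48,0],"twist":0,"fingers":0.23}]'| grep -E "_pos|force|width"
python3 - <<'E'
from h import *
c=cam("wrist");S=cam("scene");s=r.get_state()
w=cv2.resize(c["im"],(480,360));t=cv2.resize(S["im"][170:260,260:350],(320,320),interpolation=cv2.INTER_CUBIC)
o=np.zeros((360,800,3),np.uint8);o[:,:480]=w;o[:320,480:]=t
cv2.imwrite("pics/m8.png",o[:,:,::-1])
E
```

```text
tool_pos: [0.6353, 0.1105, 0.1612]
ft_force: [-0.0, -0.1, 0.5]
width: 0.247
grip_force: 0.0
tool_pos: [0.5868, 0.126, 0.1609]
ft_force: [2.2, 1.7, 0.2]
width: 0.223
grip_force: 0.8
```

View pics/m8.png

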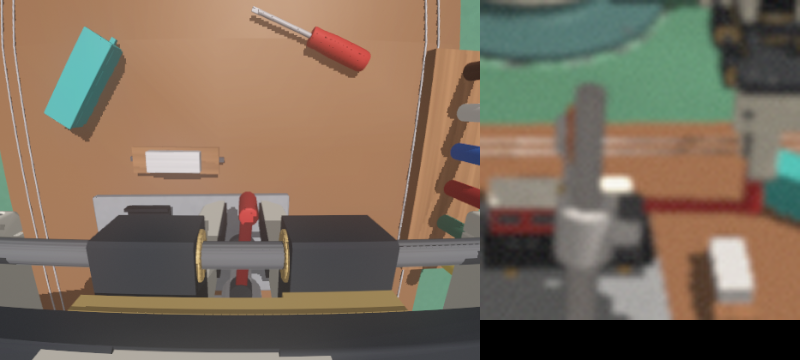

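The post (248,208) moves along in the cage with 2 N, so I continue the arc.

```bash
python3 -m inch '[{"xyz":[0,-0.06,0],"twist":0,"fingers":0.23},{"xyz":[0,-0.12,0],"twist":0,"fingers":0.23},{"xyz":[-0.005,-0.18,0],"twist":0,"fingers":0.23},{"xyz":[-0.015,-0.23,0],"twist":0,"fingers":0.23},{"xyz":[-0.03,-0.29,0],"twist":0,"fingers":0.23},{"xyz":[-0.05,-0.35,0],"twist":0,"fingers":0.23},{"xyz":[-0.07,-0.4,0],"twist":0,"fingers":0.23},{"xyz":[-0.09,-0.45,0],"twist":0,"fingers":0.23}]'| grep -E "_pos|force|width"
g(){ awk '/tool_pos/{print} /ft_force/{print;gsub(/[\[,]/,"");f=$2} END{exit f>5}'; }
python3 -m inch '[{"xyz":[-0.012,-0.025,0],"twist":0,"fingers":0.23}]'|g &&
python3 -m inch '[{"xyz":[-0.012,-0.025,0],"twist":0,"fingers":0.23}]'|g &&
python3 -m inch '[{"xyz":[-0.01,-0.015,0],"twist":0,"fingers":0.23}]'|g &&
python3 -m inch '[{"xyz":[-0.01,-0.015,0],"twist":0,"fingers":0.23}]'|g &&
python3 -m inch '[{"xyz":[-0.01,-0.015,0],"twist":0,"fingers":0.23}]'|g
```

```text
tool_pos: [0.5419, 0.1168, 0.161]
ft_force: [1.4, 0.3, 0.5]
width: 0.232
grip_force: 0.7
tool_pos: [0.5394, 0.1156, 0.161]
ft_force: [1.0, 1.2, 0.8]
tool_pos: [0.5371, 0.1145, 0.161]
ft_force: [4.1, 2.8, 0.7]
tool_pos: [0.5364, 0.114, 0.1612]
ft_force: [12.3, 8.0, -2.0]
```

The end stop is reached: the force jumped to 12 N at the expected angle. I back off, open and lift clear.

```bash
python3 -m inch '[{"xyz":[0.01,0.03,0],"twist":0,"fingers":0.3},{"xyz":[0.01,0.03,0],"twist":0,"fingers":0.45},{"xyz":[0.01,0.03,0],"twist":0,"fingers":0.45},{"xyz":[0.01,0.03,-0.3],"twist":0,"fingers":0.45},{"xyz":[0.01,0.03,-0.7],"twist":0,"fingers":0.45},{"xyz":[0.01,0.03,-1],"twist":0,"fingers":0.45},{"xyz":[0.01,0.03,-1],"twist":0,"fingers":0.45},{"xyz":[0.01,0.03,-1],"twist":0,"fingers":0.45}]'
python3 -m inch '[{"xyz":[1,0,-0.4],"twist":0,"fingers":0.45},{"xyz":[1,0,-0.4],"twist":0,"fingers":0.45},{"xyz":[1,0,-0.4],"twist":0,"fingers":0.45},{"xyz":[1,0,-0.4],"twist":0,"fingers":0.45}]'|grep -E "_pos|force"
python3 -m inch '[{"xyz":[1,0,0],"twist":0,"fingers":0.45},{"xyz":[1,0,0],"twist":0,"fingers":0.45},{"xyz":[1,0,0],"twist":0,"fingers":0.45},{"xyz":[1,0,0],"twist":0,"fingers":0.45}]'|grep -E "_pos|force"
python3 - <<'E'
from h import *
S=cam("scene");T=cam("top")
a=cv2.resize(S["im"][170:270,250:350],(450,450),interpolation=cv2.INTER_CUBIC);b=cv2.resize(T["im"][150:290,200:309],(350,450),interpolation=cv2.INTER_CUBIC)
cv2.imwrite("pics/m9.png",np.hstack([a,b])[:,:,::-1])
print("locked post expected top",proj(T,(.5405,.1136,.183)), "pivot",proj(T,(.583,.039,.152)),"scene",proj(S,(.5405,.1136,.183)))
E
```

```text
time_s: 19.18
tool_pos: [0.5384, 0.1145, 0.26]
tool_rot: [[0.0, 1.0, -0.001], [1.0, -0.0, -0.0], [-0.0, -0.001, -1.0]]
ft_force: [-0.1, -0.2, -0.6]
width: 0.45
grip_force: 0.0
tool_pos: [0.5385, 0.2142, 0.2995]
ft_force: [0.3, -0.1, 1.0]
grip_force: 0.0
tool_pos: [0.5389, 0.3133, 0.3003]
ft_force: [0.4, -0.6, 0.6]
grip_force: 0.0
locked post expected top [227.48526698 212.20974199] pivot [257.93882674 197.56615346] scene [328.98408308 206.22244124]
```

View pics/m9.png

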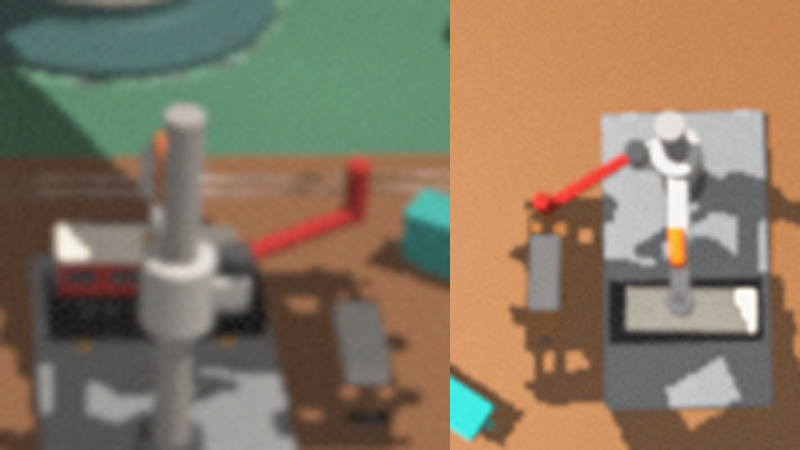

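The post is at top-view pixel (229,213) against (227.5,212) expected when locked. The van is in place with the foot over its roof, and the robot is clear, so I hand in.

```bash
python3 -c "
from rig import r
print(r.close_job())"
```

```text
the job is handed in; nothing more can be done
None
```

The stop's foot rests on the van's roof at an estimated 3.7 N, the clamp lever is swung over to its end stop, and the arm is clear; the job is handed in after about 20 s of robot time, with no verdict shown.

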